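Sweep staple boxes home with a straightedge

ROBOT

A 6-joint arm with a two-finger parallel gripper is mounted at the origin on the work surface. World frame = base frame: x ahead of the robot, y to its left, z up, the work surface at z = 0. Lengths are in m, angles in degrees, forces in N, time in s.
With the tool pointing down it reaches from about 0.325 to 0.775 m from the base axis. Payload 5.5 kg.
Tool frame: the origin (TCP) lies at the very end of the fingers, on their centre line; the grasp point (between the pads) lies 19 mm behind it; z points along the fingers, y is the line along which they close (so a half turn about z gives the same grasp; the last joint's range is limited). The gripper opens to 85 mm and grips with 20 to 120 N. Pads are 22 mm wide; open, the fingers measure 114 mm over their backs; the gripper's body (76 mm by 85 mm) begins 54 mm behind the grasp point. The pads swing forward as they close: fully open they stand 13 mm farther back than shut.
Start: joints at [-75.957, 5.22, 70.514, -0, 104.267, -3.249], TCP at [0.178, -0.573, 0.231] pointing down, gripper open.
Joint ranges: [-164.24, 164.24], [-49.07, 125.15], [9.68, 141.18], [-86.29, 266.29], [3.28, 154.24], [-151.56, 151.56]. Speed limits (degrees/s): [147.25, 147.25, 172.46, 180, 180, 180].

INTERFACE

Orientations are given as a 3x3 rotation matrix whose columns are the frame's x, y, z axes.
In Python, from workcell import env, jaws, kin, status, cams, sign_off, models gives the robot as it stands. The module is installed in compiled form; this text tells all that it offers. Calls block until the motion is done:
- env.reach(position, orientation): joint-space move of the TCP to a pose.
- env.servo_line(position, frame=None, feed=0.15): straight line of the TCP; frame=None keeps the orientation; feed is the mean speed in m/s.
- env.move_joints(angles): joint-space move.
- jaws.grip(opening): finger opening in m; the grip force is fixed at half the most; returns when the fingers have stopped.
- env.hold(seconds).
- kin.ik(position, orientation): joint angles nearest the present ones, or None.
- status.get_obs(): the state.
- cams.snapshot(name): name is "side" or "top"; returns (picture, depth): 400x640x3 uint8, red, green, blue; 400x640 float32, m along the optical axis (not along the pixel's ray), 0 where there is no reading.
- cams.camera_model(name): a dict with "vfov" (degrees; the focal length in pixels is half the picture's height over the tangent of half this angle, whatever the lens; pixels are square), "cx", "cy" (the principal point, pixels), "pose" (4x4, takes a point from camera to world coordinates). Camera axes: x right, y up, looking along -z (the intrinsics and any distortion apply to the point x, -y, -z); pixel columns grow to the right and rows downward; lengths in m; the calibration is good to about 2 mm. A picture is of the moment at which its call begins. camera_model takes no time and is no camera call.
A pose or a line that the arm cannot do raises env.PlanningError and nothing moves.
- sign_off(): hands the job in; it is judged then, once.
Trained networks look in the newest picture that a camera, given by its name, has taken for a name from the list of things; names that differ only in an ending like _2 or _b are one class to them, and where a whole thing is asked for, a point or a joint stands for the part that bears it (a point fixed in the world has none). Each returns a list of dicts, best first, with "p" (0 to 1); they miss things now and then, are a little off and sometimes report something else, mostly with a low value. They report only what shows in the picture. A call takes as long as a camera call. They do not tell look-alikes from the thing itself.
- models.cut_out(label, camera): "pixels" (400x640 bool, what is visible of it) and "box" ([left, top, right, bottom] in pixels, round what is visible of it).
The state is a dict: "t": time; "q": joint angles; "qd": joint speeds; "joint_torque": joint torques, N m; "tcp_pos": TCP position; "tcp_rot": TCP orientation; "force": force on the tool from outside, world axes, zero at the start; "wrist_torque": the same for the moment, N m; "finger_gap": finger opening in m; "grasp_force": force on a finger pad.
Only numpy, scipy, OpenCV 4.12 (cv2) and the standard library are available. Lean on these libraries where they do the work, as an engineer would, in place of code of your own. Each camera call takes 0.05 s, during which the arm holds its last target. There are 200 camera calls.

TASK

Pick up the straightedge and use it, not the fingers, to sweep the four staple boxes together in one row into the tray, driving its green sliding follower fully home against the back stop; press the row there steadily with about 12 newtons for half a second, never more than 16. Then draw the straightedge back at least a few centimetres from the boxes and leave it lying on its base on the desk, with the boxes square against the follower. Leave the bottle, milk carton and mouse alone.

Things in the scene. Friction and masses are not known exactly. Their poses are not given: they have to be found in the camera images.
- straightedge: T-shaped aluminium straightedge, 0.25 kg, loose. Origin: under the middle of its grip, at the underside; z up, x towards the front. Black grip with yellow band: 28 mm (x) x 30 mm (y), 6 to 56 mm above the underside. Pushing bar in front: x = 40 to 56 mm, 260 mm long (y), 20 high; its flat front face at x = 56 mm does the pushing. A 44 mm wide, 6 mm thick foot joins the two.
- tray: fixed grey U-shaped frame without a floor. Origin: centre of its open mouth, on the desk; x points inwards to the back, y along the mouth, z up. Side walls x = 0 to 60 mm, 26 mm high, inner faces at y = -110 and 110 mm, 10 mm thick; back wall 34 mm high. Boxes fully home have their centres at x = 7 mm and stand 10 mm out of the mouth, so the straightedge stays outside.
- follower (a joint): green plate 214 mm long, 12 thick, 30 high, sliding along the tray's x: front face at tray x = 4 mm at joint 0, at 24 mm at 0.020 m, fully home on a hard stop. Starts at 1 to 9 mm. Steady drag of about 4 N (pushing reads 4 to 6 N well before home); stays where left, no spring-back; at the stop the force rises steeply.
- box1: staple box 1 of 4, red smooth carton with a white band, 34 (its x) x 40 (its y) x 22 mm high, about 50 g, loose on the desk in front of the tray's mouth. Origin: centre of its underside, z up.
- box2: staple box 2 of 4, blue smooth carton with a white band, 34 (its x) x 40 (its y) x 22 mm high, about 50 g, loose on the desk in front of the tray's mouth. Origin: centre of its underside, z up.
- box3: staple box 3 of 4, red smooth carton with a white band, 34 (its x) x 40 (its y) x 22 mm high, about 50 g, loose on the desk in front of the tray's mouth. Origin: centre of its underside, z up.
- box4: staple box 4 of 4, blue smooth carton with a white band, 34 (its x) x 40 (its y) x 22 mm high, about 50 g, loose on the desk in front of the tray's mouth. Origin: centre of its underside, z up.
- bottle: water bottle with a red cap, 64 mm across, 190 mm high, standing beyond the tray; origin at the centre of its base. To be left alone.
- carton: small white and green milk carton, 60 x 60 x 105 mm high, left of the tray; origin at the centre of its base. To be left alone.
- mouse: black computer mouse, 100 x 58 x 32 mm, beyond and right of the tray; origin at the centre of its underside. To be left alone.
Things that resemble listed ones, but are neither listed nor needed, are in the scene too. What is shaped like the box2 but brown or orange is not meant.

How it is judged:
By the outcome, as a careful person would: the job done as asked, in the order asked, and still so for the second after the job is handed in, with the robot touching nothing.
It also fails if it takes over 64 s, if anything falls off the work surface, if the arm or the gripper's body presses on something with over 40 N, if the wrist force passes 120 N, or if a joint passes its speed limit or range.

## Working session

There is one attempt and no reset: what is moved stays moved. The work goes in short steps, each a Python script; the robot and the scene stay as the last script left them, time stands still between calls to the robot, and variables do not carry over. Pictures are saved under pics/ and viewed, at most 10 in all, crops included, and the job is handed in when it is done.

```bash
mkdir -p pics; cat > h.py <<'E'
from workcell import env,jaws,kin,status,cams,sign_off,models
import numpy as np,cv2
def world(name,depth,us,vs):
    m=cams.camera_model(name);f=200/np.tan(np.radians(m["vfov"])/2)
    d=depth[vs,us];x=(us-m["cx"])/f*d;y=-(vs-m["cy"])/f*d
    P=np.stack([x,y,-d,np.ones_like(d)],-1)
    return (P@np.array(m["pose"]).T)[...,:3]
def save(p,img): cv2.imwrite(p,cv2.cvtColor(img,cv2.COLOR_RGB2BGR))
E
python3 - <<'E'
from h import *
for n in("top","side"):
    im,d=cams.snapshot(n);save(f"pics/{n}0.png",im);print({k:np.round(v,3).tolist() for k,v in cams.camera_model(n).items() if not isinstance(v,str)},cams.camera_model(n).keys())
    for l in("straightedge","tray","follower","box1","box2","bottle","carton","mouse"):
        for r in models.cut_out(l,n):
            vs,us=np.nonzero(r["pixels"]&(d>0))
            if len(us)<5: continue
            P=world(n,d,us,vs)
            top=P[P[:,2]>np.percentile(P[:,2],90)-.004][:,:2].astype(np.float32)
            print(n,l,round(r["p"],2),np.round(r["box"]),"z",np.round(np.percentile(P[:,2],[5,50,95]),3),"med",np.round(np.median(P,0),3),"toprect",np.round(np.concatenate([np.ravel(a) for a in cv2.minAreaRect(top)]),3))
s=status.get_obs();print(s["t"],s["force"],s["tcp_rot"])
E
```

```text
{'vfov': 47.584, 'cx': 311.841, 'cy': 198.422, 'pose': [[-0.002, 0.993, -0.115, 0.456], [-1.0, -0.002, 0.008, 0.063], [0.007, 0.115, 0.993, 1.251], [0.0, 0.0, 0.0, 1.0]]} dict_keys(['vfov', 'cx', 'cy', 'pose'])
top straightedge 0.92 [416. 253. 514. 282.] z [0.005 0.021 0.058] med [ 0.391 -0.354  0.021] toprect [ 4.3400e-01 -3.6000e-01  3.3000e-02  2.6000e-02  8.9793e+01]
top tray 0.92 [268. 161. 354. 195.] z [0.003 0.03  0.037] med [0.665 0.053 0.03 ] toprect [0.666 0.055 0.049 0.238 9.778]
top follower 0.93 [274. 172. 355. 187.] z [0.015 0.03  0.034] med [0.648 0.042 0.03 ] toprect [0.648 0.052 0.012 0.208 9.837]
top follower 0.29 [415. 254. 516. 282.] z [0.005 0.021 0.058] med [ 0.391 -0.354  0.021] toprect [ 4.3400e-01 -3.6000e-01  3.3000e-02  2.6000e-02  8.9793e+01]
top box1 0.68 [285. 207. 299. 223.] z [0.019 0.023 0.026] med [0.553 0.111 0.023] toprect [ 0.552  0.111  0.033  0.034 26.479]
top box1 0.67 [387. 206. 404. 223.] z [0.012 0.023 0.028] med [ 0.56  -0.174  0.023] toprect [ 5.6000e-01 -1.7400e-01  3.4000e-02  3.8000e-02  8.9521e+01]
top box1 0.58 [302. 200. 322. 215.] z
[... 4556 characters left out ...]
. 211. 355.] z [0.01  0.075 0.104] med [0.488 0.441 0.075] toprect [5.0600e-01 4.3200e-01 6.0000e-02 1.0000e-02 6.1409e+01]
side carton 0.57 [245. 157. 335. 229.] z [0.002 0.023 0.035] med [0.662 0.073 0.023] toprect [0.666 0.057 0.052 0.241 9.581]
side mouse 0.86 [315. 133. 356. 155.] z [0.002 0.022 0.034] med [ 0.726 -0.159  0.022] toprect [ 0.731 -0.17   0.08   0.04  23.203]
side mouse 0.53 [249. 159. 331. 229.] z [0.003 0.023 0.035] med [0.662 0.071 0.023] toprect [0.665 0.059 0.052 0.237 9.747]
0.9 [-0.40300258 -1.48809728 -0.45869053] [[ 9.54798007e-01  2.97255385e-01  4.69924472e-05]
 [ 2.97255387e-01 -9.54798007e-01 -3.70620669e-05]
 [ 3.38513960e-05  4.93555457e-05 -9.99999998e-01]]
```

View pics/top0.png

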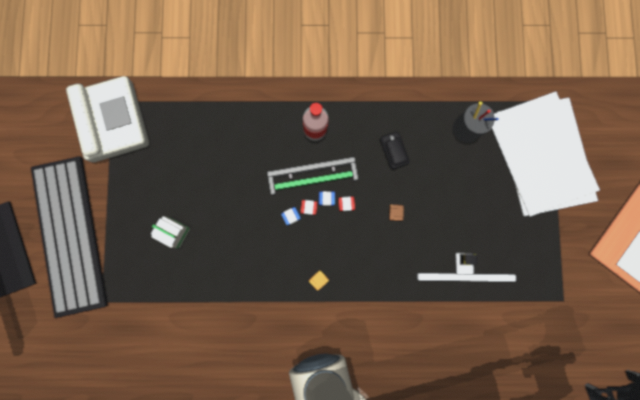

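View pics/side0.png

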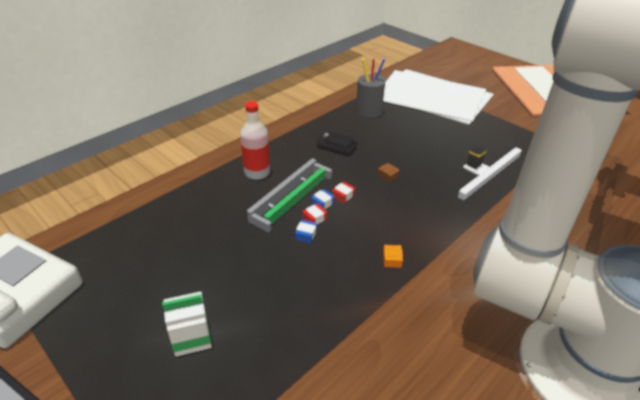

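The top view shows:
- **Straightedge:** bar at (466,277), grip at (466,262), with the bar facing the robot.
- **Tray:** at (312,176), holding the green follower.
- **Red/white and blue/white boxes:** (291,215) blue, (309,207) red, (327,198) blue and (347,203) red.
- **Look-alikes:** brown at (397,212) and orange at (319,281). Neither is meant, because they have the wrong colour and no white band.

The side view agrees. I'll confirm this in one crop and refine the poses.

```bash
python3 - <<'E'
from h import *
for n in("top","side"):
    im,d=cams.snapshot(n)
    if n=="top": save("pics/c1.png",cv2.resize(im[150:300,260:520],None,fx=3,fy=3,interpolation=cv2.INTER_CUBIC))
    for l,z0,z1 in(("straightedge",.014,.026),("straightedge",.045,.06),("tray",.022,.029),("tray",.0305,.037),("follower",.026,.034)):
        r=models.cut_out(l,n)
        if not r: continue
        vs,us=np.nonzero(r[0]["pixels"]&(d>0));P=world(n,d,us,vs)
        P=P[(P[:,2]>z0)&(P[:,2]<z1)]
        c=P.mean(0);w,V=np.linalg.eigh(np.cov(P[:,:2].T));a=V[:,1]
        t=np.dot(P[:,:2]-c[:2],a)
        print(n,l,z0,len(P),"c",np.round(c,4),"long axis deg",np.round(np.degrees(np.arctan2(a[1],a[0]))%180,2),"ext",np.round([t.min(),t.max()],3),"mid",np.round(c[:2]+a*(t.min()+t.max())/2,4),"rect",np.round(np.concatenate([np.ravel(q) for q in cv2.minAreaRect(P[:,:2].astype(np.float32))]),4))
E
```

```text
top straightedge 0.014 566 c [ 0.3866 -0.3596  0.0213] long axis deg 88.87 ext [-0.126  0.13 ] mid [ 0.3867 -0.3573] rect [ 4.11700e-01 -3.58100e-01  2.55800e-01  6.93000e-02  8.83385e+01]
top straightedge 0.045 125 c [ 0.4338 -0.3575  0.056 ] long axis deg 83.82 ext [-0.02   0.014] mid [ 0.4335 -0.3603] rect [ 4.33800e-01 -3.60100e-01  3.28000e-02  2.62000e-02  8.98711e+01]
top tray 0.022 258 c [0.6564 0.052  0.0265] long axis deg 98.85 ext [-0.12  0.12] mid [0.6563 0.0523] rect [0.6611 0.0532 0.06   0.24   9.7027]
top tray 0.0305 495 c [0.6712 0.056  0.0334] long axis deg 99.8 ext [-0.119  0.119] mid [0.6712 0.0558] rect [0.6654 0.0549 0.0506 0.2383 9.1534]
top follower 0.026 305 c [0.6475 0.0526 0.0303] long axis deg 99.65 ext [-0.107  0.103] mid [0.6478 0.051 ] rect [0.6481 0.051  0.0125 0.2103 9.7237]
side straightedge 0.014 537 c [ 0.3888 -0.3466  0.02  ] long axis deg 89.23 ext [-0.139  0.122] mid [ 0.3887 -0.3549] rect [ 4.12000e-01 -3.55100e-01  2.60800e-01  7.13000e-02  8.93968e+01]
side straightedge 0.045 112 c [ 0.43   -0.3509  0.0538] long axis deg 47.61 ext [-0.018  0.016] mid [ 0.4293 -0.3516] rect [ 4.32600e-01 -3.54800e-01  3.03000e-02  2.83000e-02  8.73724e+01]
side tray 0.022 482 c [0.6561 0.0705 0.0257] long axis deg 99.32 ext [-0.136  0.106] mid [0.6585 0.0557] rect [0.6548 0.0557 0.0609 0.2425 7.1828]
side tray 0.0305 560 c [0.6711 0.0654 0.0332] long axis deg 99.45 ext [-0.126  0.114] mid [0.6721 0.0596] rect [0.6654 0.0583 0.0517 0.2394 9.8417]
side follower 0.026 365 c [0.6446 0.0645 0.03  ] long axis deg 99.7 ext [-0.115  0.097] mid [0.6461 0.0556] rect [0.647  0.0558 0.0148 0.2111 9.7288]
```

View pics/c1.png

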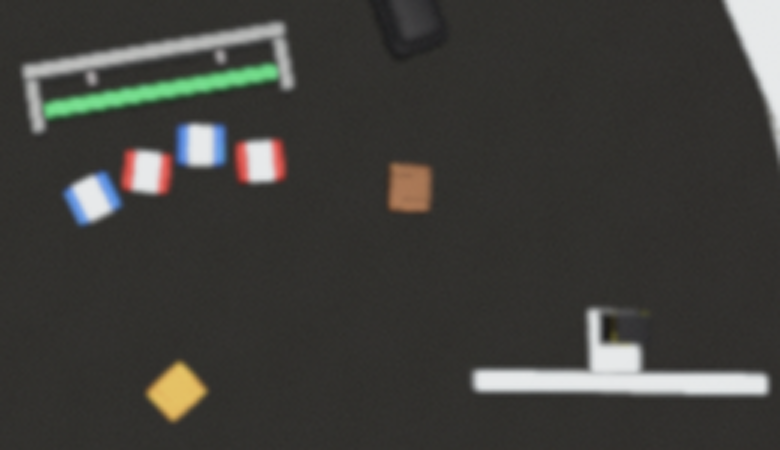

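The crop confirms it. The banded boxes are at crop (92,198) blue, (147,171) red, (201,145) blue and (260,160) red. The brown (410,187) and orange (177,391) blocks have no band. The straightedge grip is at (622,326). I'll pick it up.

```bash
cat >> h.py <<'E'
def R(deg):
    a=np.radians(deg);c,s=np.cos(a),np.sin(a)
    return np.array([[c,s,0],[s,-c,0],[0,0,-1.]])
YAW=9.65;MOUTH=np.array([.631,.050])
def tray(x,y,z,yaw=YAW):
    a=np.radians(YAW);c,s=np.cos(a),np.sin(a)
    return [MOUTH[0]+c*x-s*y,MOUTH[1]+s*x+c*y,z]
def st(tag=""):
    s=status.get_obs();a=np.radians(YAW);u=np.array([np.cos(a),np.sin(a),0])
    print(tag,"t",round(s["t"],2),"p",np.round(s["tcp_pos"],4),"F",np.round(s["force"],2),"Fx",round(float(np.dot(u,s["force"])),2),"M",np.round(s["wrist_torque"],2),"gap",round(float(s["finger_gap"]),4),"gf",np.round(s["grasp_force"],1));return s
E
python3 - <<'E'
from h import *
p=[.434,-.357]
env.reach(p+[.13],R(179));s=st("above");print(np.round(s["q"],1))
env.servo_line(p+[.016],feed=.12);st("down")
jaws.grip(.015);st("grip")
env.servo_line(p+[.036],feed=.08);st("lift")
im,d=cams.snapshot("side");save("pics/g1.png",cv2.resize(im[60:260,380:600],None,fx=2.5,fy=2.5))
E
```

```text
above t 3.43 p [ 0.4339 -0.3574  0.1302] F [-0.56 -0.29 -0.86] Fx -0.6 M [-0.02  0.03 -0.  ] gap 0.0857 gf 0.0
[ -42.9   -0.4   86.6   -0.    93.9 -131.9]
down t 4.53 p [ 0.4345 -0.3575  0.0171] F [-0.08  1.04  0.77] Fx 0.1 M [-0.03  0.02 -0.03] gap 0.0856 gf 0.0
grip t 5.08 p [ 0.4343 -0.3573  0.0165] F [ 0.32 -0.43  1.97] Fx 0.25 M [-0.02 -0.06  0.05] gap 0.0295 gf 60.1
lift t 5.48 p [ 0.4343 -0.3573  0.0368] F [ 0.33 -0.83 -2.58] Fx 0.19 M [ 0.01 -0.04 -0.02] gap 0.0291 gf 59.6
```

View pics/g1.png

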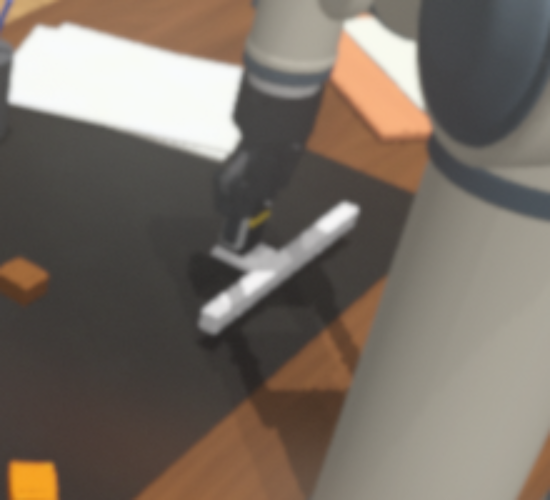

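The straightedge is held in the gripper: gap 29 mm, about 2.5 N weight. Next I'll turn it and set it down behind the boxes.

```bash
python3 - <<'E'
from h import *
s=status.get_obs();p=list(s["tcp_pos"])
env.servo_line(p[:2]+[.20],feed=.25)
env.reach(tray(-.185,0,.20),R(YAW));s=st("turned");print(np.round(s["q"],1))
env.servo_line(tray(-.185,0,.018),feed=.15);st("down")
im,d=cams.snapshot("top");save("pics/p1.png",cv2.resize(im[150:300,230:430],None,fx=3.5,fy=3.5,interpolation=cv2.INTER_CUBIC))
r=models.cut_out("straightedge","top")[0];print(r["box"],r["p"])
vs,us=np.nonzero(r["pixels"]&(d>0));P=world("top",d,us,vs);P=P[(P[:,2]>.014)&(P[:,2]<.028)]
print(cv2.minAreaRect(P[:,:2].astype(np.float32)),np.median(P[:,2]))
a=np.radians(YAW);t=(P[:,:2]-MOUTH)@np.array([[np.cos(a),-np.sin(a)],[np.sin(a),np.cos(a)]])
print("tray x,y range",np.percentile(t,[1,50,99],axis=0)); b=t[t[:,0]>np.percentile(t[:,0],98)-.018];print("slope deg",np.degrees(np.polyfit(b[:,1],b[:,0],1)[0]))
print(st()["t"])
E
```

```text
turned t 9.42 p [0.4486 0.0188 0.2   ] F [-0.08 -0.59 -2.62] Fx -0.18 M [0.03 0.06 0.01] gap 0.0296 gf 59.6
[ -1.9 -18.5  95.6  -0.  102.9  78.4]
down t 10.78 p [0.4493 0.019  0.019 ] F [ 0.41 -0.98 -2.4 ] Fx 0.24 M [-0.02  0.01 -0.02] gap 0.0294 gf 59.7
[272.7, 224.3, 372.6, 248.2] 0.54
((0.49731209874153137, 0.025206565856933594), (0.01585964299738407, 0.25612011551856995), 9.989829063415527) 0.02338263669414742
tray x,y range [[-0.14399641 -0.12892834]
 [-0.13576263 -0.05848067]
 [-0.12854387  0.12489521]]
slope deg -0.4042085465725493
 t 10.88 p [0.4493 0.019  0.019 ] F [-0.61  0.33 -2.85] Fx -0.54 M [-0.03  0.1   0.05] gap 0.0296 gf 59.7
10.8833
```

View pics/p1.png

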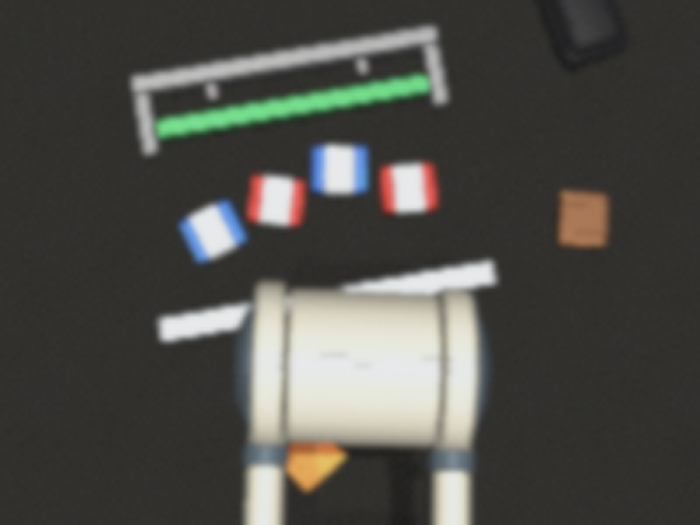

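The bar is at crop (325,300), parallel to the follower to within about 0.3°, and the boxes lie clear in front of it. I'll sweep to just short of the follower, then check.

```bash
python3 - <<'E'
from h import *
env.servo_line(tray(-.185,0,.0165),feed=.05)
F=[]
for _ in range(8): env.hold(.03);F.append(status.get_obs()["force"])
print("tare",np.mean(F,0),np.std(F,0));np.save("tare.npy",np.mean(F,0))
for x in(-.15,-.12,-.095): env.servo_line(tray(x,0,.0165),feed=.05);st(x)
im,d=cams.snapshot("top");a=im[150:280,230:400]
im2,_=cams.snapshot("side")
A=cv2.resize(a,(510,390),interpolation=cv2.INTER_CUBIC);save("pics/s1.png",A)
save("pics/s2.png",cv2.resize(im2[130:280,230:400],None,fx=3,fy=3,interpolation=cv2.INTER_CUBIC))
E
```

```text
tare [ 0.2011553  -0.04797625 -2.4014074 ] [0.41188452 0.38819703 0.44787035]
-0.15 t 12.25 p [0.4831 0.0249 0.0165] F [ 0.57  0.58 -1.25] Fx 0.66 M [ 0.04 -0.05 -0.05] gap 0.0297 gf 59.6
-0.12 t 13.0 p [0.5129 0.0299 0.0165] F [ 0.23  1.14 -1.23] Fx 0.41 M [ 0.09 -0.01 -0.02] gap 0.0292 gf 59.6
-0.095 t 13.65 p [0.5377 0.0341 0.0165] F [ 0.48  0.02 -2.42] Fx 0.47 M [ 0.08 -0.02 -0.04] gap 0.0293 gf 59.6
```

View pics/s1.png

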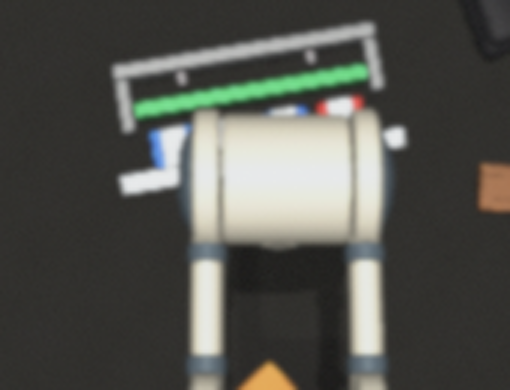

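View pics/s2.png

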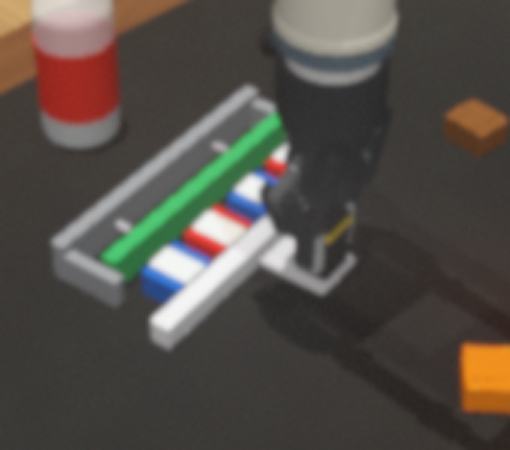

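The row is square and inside the tray walls. Now I'll push with force feedback: coarse steps first, fine steps near the stop.

```bash
cat >> h.py <<'E'
U=np.array([np.cos(np.radians(YAW)),np.sin(np.radians(YAW)),0])
def push(n=4,dt=.02):
    T=np.load("tare.npy");F=[]
    for _ in range(n): env.hold(dt);F.append(-float(np.dot(status.get_obs()["force"]-T,U)))
    return np.mean(F)
def px(): return float(np.dot(np.array(status.get_obs()["tcp_pos"])[:2]-MOUTH,U[:2]))
E
python3 - <<'E'
from h import *
x=-.095;log=[]
while x<-.055:
    f=push(3);log.append((round(x*1e3,2),round(px()*1e3,2),round(f,1)))
    if f>7.3: break
    x+=.001 if x<-.0725 else .0003
    env.servo_line(tray(x,0,.0165),feed=.02)
print(log);np.save("x.npy",x);s=st();print(push(10))
E
```

```text
[(-95.0, -95.05, np.float64(0.4)), (-94.0, -94.02, np.float64(0.3)), (-93.0, -93.08, np.float64(1.4)), (-92.0, -91.94, np.float64(1.2)), (-91.0, -90.88, np.float64(0.7)), (-90.0, -89.9, np.float64(0.6)), (-89.0, -88.92, np.float64(0.7)), (-88.0, -87.92, np.float64(0.6)), (-87.0, -86.9, np.float64(0.2)), (-86.0, -85.94, np.float64(1.0)), (-85.0, -84.92, np.float64(0.6)), (-84.0, -83.9, np.float64(0.8)), (-83.0, -82.92, np.float64(0.8)), (-82.0, -81.92, np.float64(0.3)), (-81.0, -80.91, np.float64(0.8)), (-80.0, -79.94, np.float64(0.5)), (-79.0, -78.91, np.float64(0.3)), (-78.0, -78.59, np.float64(5.5)), (-77.0, -77.74, np.float64(6.1)), (-76.0, -76.79, np.float64(6.1)), (-75.0, -75.79, np.float64(6.7)), (-74.0, -74.78, np.float64(6.4)), (-73.0, -73.78, np.float64(6.2)), (-72.0, -72.8, np.float64(6.1)), (-71.7, -72.58, np.float64(7.0)), (-71.4, -72.28, np.float64(6.5)), (-71.1, -71.99, np.float64(6.4)), (-70.8, -71.68, np.float64(6.7)), (-70.5, -71.38, np.float64(7.0)), (-70.2, -71.08, np.float64(7.1)), (-69.9, -70.8, np.float64(7.2)), (-69.6, -70.49, np.float64(7.2)), (-69.3, -70.2, np.float64(6.7)), (-69.0, -69.88, np.float64(7.1)), (-68.7, -69.58, np.float64(6.9)), (-68.4, -69.29, np.float64(7.1)), (-68.1, -68.98, np.float64(7.0)), (-67.8, -68.67, np.float64(6.9)), (-67.5, -68.39, np.float64(6.7)), (-67.2, -68.09, np.float64(6.6)), (-66.9, -67.77, np.float64(7.1)), (-66.6, -67.48, np.float64(6.7)), (-66.3, -67.2, np.float64(6.5)), (-66.0, -66.87, np.float64(7.0)), (-65.7, -66.59, np.float64(7.3)), (-65.4, -66.27, np.float64(6.3)), (-65.1, -66.01, np.float64(6.9)), (-64.8, -65.99, np.float64(8.9))]
 t 27.9 p [0.5659 0.039  0.0166] F [-8.66 -0.72  3.68] Fx -8.66 M [-0.08  1.18 -0.15] gap 0.0294 gf 60.3
8.66904948361666
```

The stop is reached: position has stalled at -66.0 mm and the force is rising. I'll step up to about 12.5 N, hold, then retreat.

```bash
python3 - <<'E'
from h import *
x=float(np.load("x.npy"));log=[]
for _ in range(12):
    f=push(5);log.append((round(x*1e3,2),round(px()*1e3,2),round(float(f),1)))
    if f>12.1: break
    x+=.0002 if f<10.5 else .0001
    env.servo_line(tray(x,0,.0165),feed=.01)
print(log)
h=[]
for _ in range(36): env.hold(.02);h.append(push(1,.005))
print(np.mean(h),np.std(h),max(h));np.save("x.npy",x);st()
im,d=cams.snapshot("side");save("pics/e1.png",cv2.resize(im[130:280,230:400],None,fx=3,fy=3,interpolation=cv2.INTER_CUBIC))
r=models.cut_out("follower","side")[0];vs,us=np.nonzero(r["pixels"]&(d>0));P=world("side",d,us,vs);P=P[P[:,2]>.026]
print("follower x",np.median((P[:,:2]-MOUTH)@U[:2]))
E
```

```text
[(-64.8, -65.98, 8.8), (-64.6, -65.99, 9.0), (-64.4, -65.98, 10.7), (-64.3, -65.98, 11.0), (-64.2, -66.01, 11.4), (-64.1, -65.99, 12.0), (-64.0, -66.0, 12.5)]
12.71055915413764 0.3869570236678018 13.676681269146444
 t 31.05 p [0.5659 0.039  0.0167] F [-12.08  -1.35   5.98] Fx -12.13 M [-0.08  1.72 -0.11] gap 0.0295 gf 60.5
follower x 0.028204753556301594
```

View pics/e1.png

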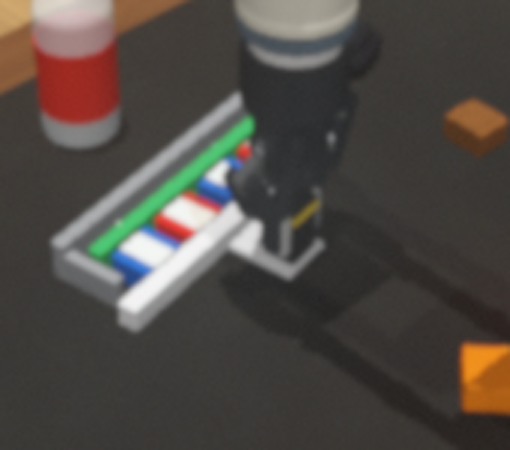

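The follower stands against the stop, with four boxes square between it and the bar. I'll add a slight nudge to allow for desk friction in the reading, then draw back and set the straightedge down.

```bash
python3 - <<'E'
from h import *
x=float(np.load("x.npy"))+.00008
env.servo_line(tray(x,0,.0165),feed=.01)
h=[]
for _ in range(30): h.append(push(1,.022))
print(np.mean(h),max(h))
env.servo_line(tray(x-.004,0,.0165),feed=.01);st("back")
env.servo_line(tray(-.13,0,.0168),feed=.06);st("away")
for z in(.0163,.0158,.0153):
    env.servo_line(tray(-.13,0,z),feed=.01);s=st(z)
    if s["force"][2]>0.5: break
env.hold(.2);jaws.grip(.085);st("open")
env.servo_line(tray(-.13,0,.12),feed=.1)
env.reach(tray(-.15,-.33,.25),R(YAW));st("clear")
im,d=cams.snapshot("top");save("pics/f1.png",cv2.resize(im[140:270,230:430],None,fx=3.5,fy=3.5,interpolation=cv2.INTER_CUBIC))
for l in("straightedge","box1","follower"):
  for r in models.cut_out(l,"top"):
    vs,us=np.nonzero(r["pixels"]&(d>0));P=world("top",d,us,vs);z0=np.median(P[:,2])
    P=P[abs(P[:,2]-z0)<.004];t=(P[:,:2]-MOUTH);y=t@np.array([-U[1],U[0]]);b=cv2.minAreaRect(P[:,:2].astype(np.float32))
    print(l,round(r["p"],2),"z",round(float(z0),3),"tray",np.round([np.median(t@U[:2]),np.median(y)],4),"rect",np.round(b[1],3),round(b[2],1))
E
```

```text
12.839497970268793 13.75518314475798
back t 32.7 p [0.5643 0.0386 0.0165] F [-0.46 -0.62 -1.96] Fx -0.55 M [ 0.05 -0.01 -0.02] gap 0.0293 gf 59.6
away t 33.88 p [0.5031 0.0282 0.0169] F [-0.46 -0.45 -2.65] Fx -0.52 M [-0.07  0.03 -0.  ] gap 0.0293 gf 59.5
0.0163 t 34.13 p [0.5032 0.0283 0.0165] F [ 0.79 -0.36 -1.12] Fx 0.72 M [ 0.06 -0.09  0.03] gap 0.0296 gf 59.7
0.0158 t 34.38 p [0.5033 0.0282 0.0165] F [-0.65 -0.69  2.93] Fx -0.76 M [0.06 0.24 0.02] gap 0.0296 gf 60.3
open t 35.17 p [0.5028 0.0282 0.0157] F [-0.27 -0.58  0.59] Fx -0.37 M [ 0.07  0.01 -0.03] gap 0.0851 gf 0.0
clear t 37.69 p [ 0.5387 -0.2993  0.2494] F [ 0.24 -0.1  -0.44] Fx 0.22 M [ 0.02 -0.01 -0.03] gap 0.0851 gf 0.0
straightedge 0.85 z 0.02 tray [-0.0818 -0.0039] rect [0.07  0.259] 10.2
straightedge 0.53 z 0.022 tray [ 0.0073 -0.0786] rect [0.035 0.04 ] 10.3
box1 0.7 z 0.023 tray [ 0.0061 -0.0282] rect [0.034 0.039] 10.8
box1 0.67 z 0.022 tray [ 0.0074 -0.0788] rect [0.035 0.04 ] 8.8
box1 0.6 z 0.023 tray [0.0071 0.0758] rect [0.034 0.039] 9.2
box1 0.56 z 0.023 tray [-0.1077 -0.2094] rect [0.034 0.039] 88.8
box1 0.49 z 0.023 tray [-0.2517  0.0311] rect [0.034 0.039] 44.9
box1 0.46 z 0.022 tray [0.0063 0.0239] rect [0.033 0.038] 11.7
follower 0.63 z 0.03 tray [0.0294 0.0001] rect [0.013 0.211] 9.8
```

View pics/f1.png

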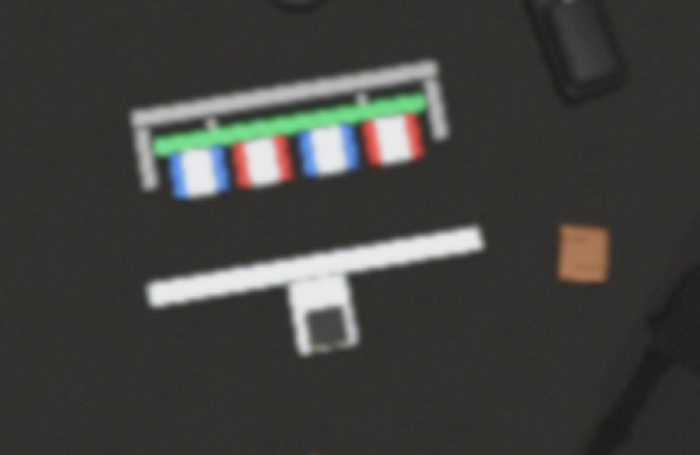

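The boxes are square against the follower, with centres at tray x of about 7 mm. The follower is on its stop pegs at crop (212,124) and (362,100), and the straightedge lies flat about 6 cm back.

```bash
python3 -c "
from h import *
print(sign_off())"
```

```text
the job is handed in; nothing more can be done
None
```

The job is handed in: the four boxes sit square against the follower, which is on its back stop. They were pressed at about 12.8 N (peak reading 13.8 N) for over half a second, the straightedge lies flat about 6 cm back, and the bottle, milk carton and mouse were not touched.

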